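# Put the wheel tools back in their holders

### The arm

A 6-joint arm with a two-finger parallel gripper is mounted at the origin on the work surface. World frame = base frame: x ahead of the robot, y to its left, z up, the work surface at z = 0. Lengths are in m, angles in degrees, forces in N, time in s.
With the tool pointing down it reaches from about 0.35 to 0.875 m from the base axis. Payload 4.2 kg.
Tool frame: the origin (TCP) lies between the finger pads; the fingertips stand arm.tip_extent ahead of it and the grasp point (between the pads) lies 11 mm behind it (arm.tip_extent is the distance from the TCP to the fingertips, in m); z points along the fingers, y is the line along which they close (so a half turn about z gives the same grasp; the last joint's range is limited). The gripper opens to 87 mm and grips with 3 to 60 N. Pads are 19 mm wide; open, the fingers measure 117 mm over their backs; the gripper's body (75 mm by 190 mm) begins 51 mm behind the grasp point.
Start: joints at [-58.293, 22.042, 0.453, 0, -68.411, -14.817], TCP at [0.182, -0.598, 0.231] pointing down, gripper open.
Joint ranges: [-179.83, 179.83], [-69.29, 118.12], [-61.27, 80.66], [-181.25, 117.63], [-171.15, -9.14], [-177.46, 177.46]. Speed limits (degrees/s): [159.86, 159.86, 180, 180, 180, 180].

### API

Orientations are given as [roll, pitch, yaw] about the fixed x, y, z axes, in that order (R = Rz(yaw) Ry(pitch) Rx(roll)).
In Python, from rig import arm, imaging gives the robot as it stands. The module is installed in compiled form; this text tells all that it offers. Calls block until the motion is done:
- arm.movep(position, orientation): joint-space move of the TCP to a pose.
- arm.movel(position, orientation=None, v=0.15, contact_N=None): straight line of the TCP; orientation=None keeps the orientation; v is the mean speed in m/s. With contact_N (N) it stops when the force on the tool has changed by that much, and returns True; else False.
- arm.move_joints(angles): joint-space move.
- arm.release() and arm.grasp(f_grip=None): open the fingers fully, or close them until they stop; f_grip is the grip in N (None keeps the last).
- arm.pause(seconds).
- arm.solve_ik(position, orientation): joint angles nearest the present ones, or None.
- arm.observe(): the state.
- imaging.get_image(name): name is "scene" or "top" or "wrist"; returns a dict with "color" (384x512x3 uint8, blue, green, red), "intrinsics" (3x3 intrinsics, pixels), "distortion" ([k1, k2, p1, p2, k3] as OpenCV has them; the pictures are not rectified), "origin" and "orientation" of the camera in the world; the wrist camera has in their place "mount" (4x4, takes a point from camera to tool coordinates, whose origin is the TCP and whose axes are the flange's). Camera axes: x right, y up, looking along -z (the intrinsics and any distortion apply to the point x, -y, -z); pixel columns grow to the right and rows downward; lengths in m; the calibration is good to about 2 mm. A picture is of the moment at which its call begins: read the wrist's pose just before it. There is no depth.
A pose or a line that the arm cannot do raises arm.Unreachable and nothing moves.
- arm.close_job(): hands the job in; it is judged then, once.
The state is a dict: "time": time; "joint_positions": joint angles; "dq": joint speeds; "joint_torque": joint torques, N m; "tool_pos": TCP position; "tool_rot": TCP orientation; "force": force on the tool from outside, world axes, zero at the start; "wrist_torque": the same for the moment, N m; "opening": finger opening in m; "finger_force": force on a finger pad.
Only numpy, scipy, OpenCV 4.12 (cv2) and the standard library are available. Lean on these libraries where they do the work, as an engineer would, in place of code of your own. Each camera call takes 0.05 s, during which the arm holds its last target. There are 200 camera calls.

### The job

Put the four wheel tools away: stand the big socket in the big round orange pocket and the small socket in the small one, lay the chrome extension bar centred in the notches of the orange cradle, and turn the loose L-shaped steel plate so that it drops flat into the free space beside the L-plate already in the stainless tray. Leave the blue cup standing where it is.

Things in the scene. Friction and masses are not known exactly. Their poses are not given: they have to be found in the camera images.
- big_socket: Big wheel socket, steel, loose: upright cylinder 44 mm in diameter, 55 mm tall, with a dark hole in its top; about 0.3 kg. Origin at the centre of its underside, z up its axis.
- small_socket: Small wheel socket, steel, loose: upright cylinder 24 mm in diameter, 50 mm tall, with a dark hole in its top; about 0.12 kg. Origin at the centre of its underside, z up its axis.
- bar: Chrome extension bar, loose, lying, 158 mm long, 0.26 kg. Origin on its axis (11 mm above the surface when lying), mid-shaft; y runs along the bar, x may point anywhere round it. Round shaft, 14 mm diameter, y = -50 to +50 mm; hexagonal head 22 mm across flats, +50 to +78; like collar, -64 to -50; 11 mm square drive to -80 mm.
- plate: Loose L-shaped steel plate, 8 mm thick, 0.3 kg. Upright square lug to grip it by: 18 x 18 mm, sides along x and y, top 48 mm above the underside. Origin on the lug's axis at the plate's underside, z up. Long leg: x -18 to +12, y -43 to +59 mm; foot: x +12 to +42, y -43 to -13 mm.
- big_pocket: Big orange plastic pocket for the big socket, fixed: round dish, 70 mm outside, 60 mm inside diameter, 16 mm tall, floor 4 mm thick. Origin at the centre of its underside.
- small_pocket: Small orange plastic pocket for the small socket, fixed: round dish, 50 mm outside, 40 mm inside diameter, 16 mm tall, floor 4 mm thick. Origin at the centre of its underside.
- cradle: Orange plastic cradle for the bar, fixed: base 56 x 92 x 4 mm; two upright 45-degree V-notches open upward at y = -33 and +33 mm, each 10 mm thick, 48 mm wide, up to 40 mm high; 56 mm free between them for the fingers. Origin at the centre of its underside. The bar lies along y, either way round, shaft in both notches, its axis 30 mm above the origin.
- tray_bay (a point): Spot on the floor of the fixed stainless tray (78 x 150 mm, long along y; walls 3, height 15, floor 3 mm) where the loose plate's origin belongs, its x and y along this spot's x and y (no half turn), with about 6 mm play. Tray centre at (+12, +23) mm from here. A like L-plate without lug is screwed down in the other half, turned half round; screw heads 3 mm high.
- cap_cup: Blue hard silicone valve-cap cup, open, loose, 44 mm in diameter, 45 mm tall, standing among the tools; it is to be left alone. Origin at the centre of its underside, z up.
There are look-alikes about, which are no part of the job. Leave any pink or purple look-alike of the big_pocket alone.

How it is judged:
By the outcome, as a careful person would: the job done as asked, in the order asked, and still so for the second after the job is handed in, with the robot touching nothing.
It also fails if it takes over 128 s, if anything falls off the work surface, if the arm or the gripper's body presses on something with over 40 N, if the wrist force passes 120 N, or if a joint passes its speed limit or range.

## Working session

There is one attempt and no reset: what is moved stays moved. The work goes in short steps, each a Python script; the robot and the scene stay as the last script left them, time stands still between calls to the robot, and variables do not carry over. Pictures are saved under pics/ and viewed, at most 14 in all, crops included, and the job is handed in when it is done.

```bash
mkdir -p pics; ls
cat > h.py <<'E'
import numpy as np, cv2
from scipy.spatial.transform import Rotation as R
from rig import arm, imaging
def snap(name,fn,crop=None,s=1):
    st=arm.observe(); d=imaging.get_image(name)
    im=d["color"]
    np.savez('pics/'+fn+'.npz',**{k:np.array(v) for k,v in d.items()},tp=st['tool_pos'],tr=st['tool_rot'])
    cv2.imwrite('pics/'+fn+'.png',im); return d
def cam(fn):
    d=np.load('pics/'+fn+'.npz')
    if 'mount' in d:
        T=np.eye(4);T[:3,:3]=R.from_euler('xyz',d['tr'],degrees=True).as_matrix();T[:3,3]=d['tp']
        T=T@d['mount'];return d,T[:3,:3],T[:3,3]
    o=d['orientation']
    Rm=o if o.shape==(3,3) else R.from_euler('xyz',o,degrees=True).as_matrix()
    return d,Rm,d['origin']
def px(fn,uv,z):
    """pixels -> world xy at height z"""
    d,Rm,o=cam(fn)
    p=cv2.undistortPoints(np.array(uv,float).reshape(-1,1,2),d['intrinsics'],d['distortion'])[:,0]
    r=np.c_[p[:,0],-p[:,1],-np.ones(len(p))]@Rm.T
    return o+r*((z-o[2])/r[:,2])[:,None]
def proj(fn,P):
    d,Rm,o=cam(fn)
    c=(np.array(P,float).reshape(-1,3)-o)@Rm
    return cv2.projectPoints(c*[1,-1,-1],np.zeros(3),np.zeros(3),d['intrinsics'],d['distortion'])[0][:,0]
def crop(fn,out,x0,y0,x1,y1,s):
    cv2.imwrite('pics/'+out+'.png',cv2.resize(cv2.imread('pics/'+fn+'.png')[y0:y1,x0:x1],None,fx=s,fy=s,interpolation=cv2.INTER_CUBIC))
E
python3 - <<'E'
from h import *
for n in ("top","scene"):
    d=snap(n,n+'0'); print({k:d[k] for k in d if k!='color'})
d=snap("wrist","w0");print(d['mount'],d['intrinsics'],arm.tip_extent,arm.observe())
a=cv2.imread('pics/top0.png');cv2.imwrite('pics/top0b.png',cv2.resize(a,(800,600),interpolation=cv2.INTER_CUBIC))
E
```

```text
pics
{'intrinsics': array([[494.71570122,   0.        , 259.19666312],
       [  0.        , 494.71570122, 184.26255885],
       [  0.        ,   0.        ,   1.        ]]), 'distortion': array([-0.04892257,  0.        ,  0.        ,  0.        ,  0.        ]), 'origin': array([ 2.24224059e-01, -7.34368284e-04,  1.66537449e+00]), 'orientation': array([  8.11472951,  -0.41678755, -90.9629846 ])}
{'intrinsics': array([[419.76866137,   0.        , 250.16890025],
       [  0.        , 419.76866137, 188.88082717],
       [  0.        ,   0.        ,   1.        ]]), 'distortion': array([0.01110642, 0.        , 0.        , 0.        , 0.        ]), 'origin': array([1.08432731, 0.2958941 , 0.91997651]), 'orientation': array([ 39.51346315,   0.75081391, 114.90379995])}
[[ 5.38699709e-04  9.57205498e-01  2.89408610e-01  7.95152470e-02]
 [ 9.99999848e-01 -4.82257153e-04 -2.66337719e-04  2.49742086e-04]
 [-1.15370557e-04  2.89408710e-01 -9.57205613e-01 -1.53882525e-01]
 [ 0.00000000e+00  0.00000000e+00  0.00000000e+00  1.00000000e+00]] [[277.81945509   0.         253.91174322]
 [  0.         277.81945509 195.64500873]
 [  0.           0.           1.        ]] 0.008 {'time': 0.15, 'joint_positions': array([-5.82921254e+01,  2.20805397e+01,  3.97227819e-01, -2.02240799e-02,
       -6.84106753e+01, -1.48156957e+01]), 'dq': array([-0.05024867, -0.13366931,  0.23196424,  0.08738866, -0.03928487,
        0.00694575]), 'joint_torque': array([-1.38725627e-04, -3.91053522e+01,  1.87587136e+01,  4.22234014e+00,
        1.23710709e-02, -1.41376145e-04]), 'tool_pos': array([ 0.18148272, -0.59760894,  0.22970915]), 'tool_rot': array([ 1.79904331e+02, -5.86561107e-03, -1.63115273e+02]), 'force': array([ 0.22175413, -0.45463857,  0.21672205]), 'wrist_torque': array([ 0.01522014,  0.01266479, -0.05150854]), 'finger_force': 0.0, 'opening': 0.0868785243327462}
```

View pics/top0b.png

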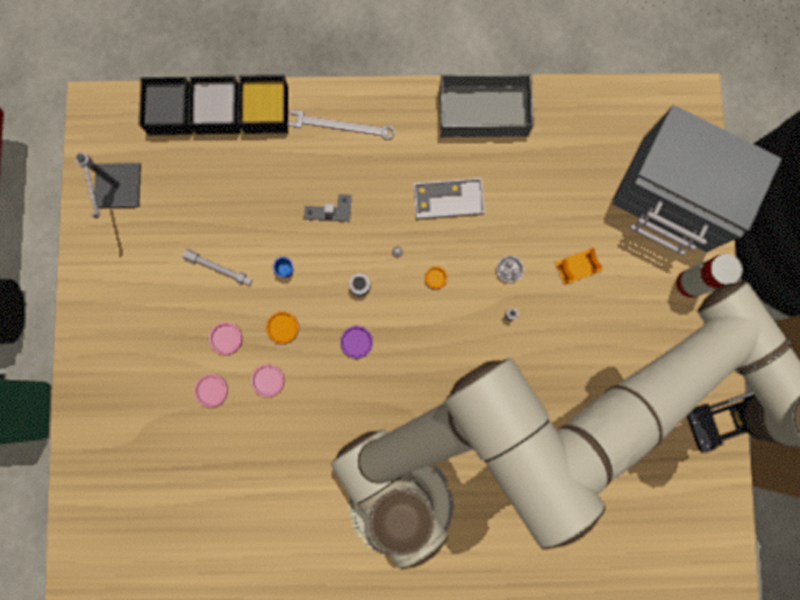

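View pics/scene0.png

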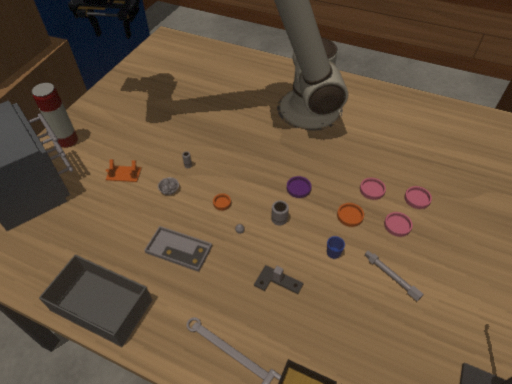

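The top view shows, in the 800-px picture: big socket (360,285), small socket (511,314), big orange pocket (283,328), small pocket (436,278), cradle (580,266), bar (217,267), plate (328,210), tray (449,198) and cup (283,268). Next I take closer wrist views.

Run:
```python
from h import *
k=dict(big=(360,285,.055),small=(511,314,.05),bp=(283,328,.016),sp=(436,278,.016),cr=(580,266,.03),bar=(217,267,.011),plate=(328,210,.048),tray=(449,198,.01),cup=(283,268,.045))
for n,(u,v,z) in k.items(): print(n,px('top0',[(u*.64,v*.64)],z)[0].round(3))
for i,(x,y) in enumerate([(.46,-.2),(.46,0.0),(.46,.26)]):
    arm.movep([x,y,.22],[180,0,0]); arm.pause(.2); snap('wrist',f'w{i+1}')
    cv2.imwrite(f'pics/w{i+1}b.png',cv2.resize(cv2.imread(f'pics/w{i+1}.png'),(800,600),interpolation=cv2.INTER_CUBIC))
print(arm.observe()['time'])
```

```text
big [0.461 0.078 0.055]
small [ 0.395 -0.239  0.05 ]
bp [0.377 0.246 0.016]
sp [ 0.48  -0.084  0.016]
cr [ 0.499 -0.394  0.03 ]
bar [0.512 0.391 0.011]
plate [0.626 0.146 0.048]
tray [ 0.658 -0.117  0.01 ]
cup [0.502 0.242 0.045]
4.5
```

View pics/w1b.png

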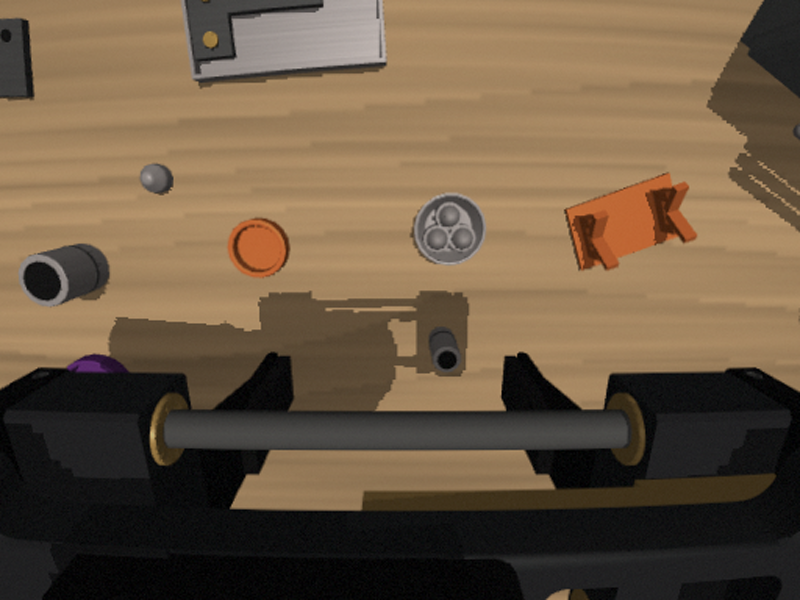

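View pics/w2b.png

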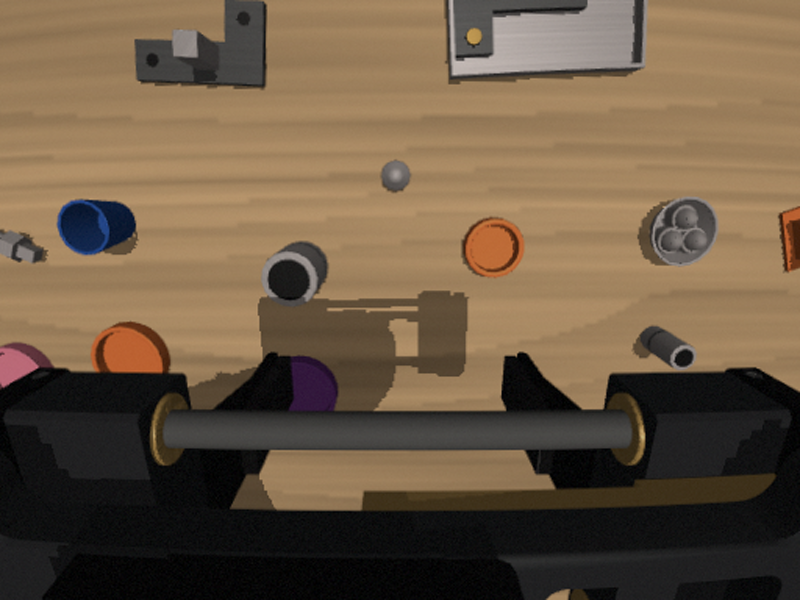

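View pics/w3b.png

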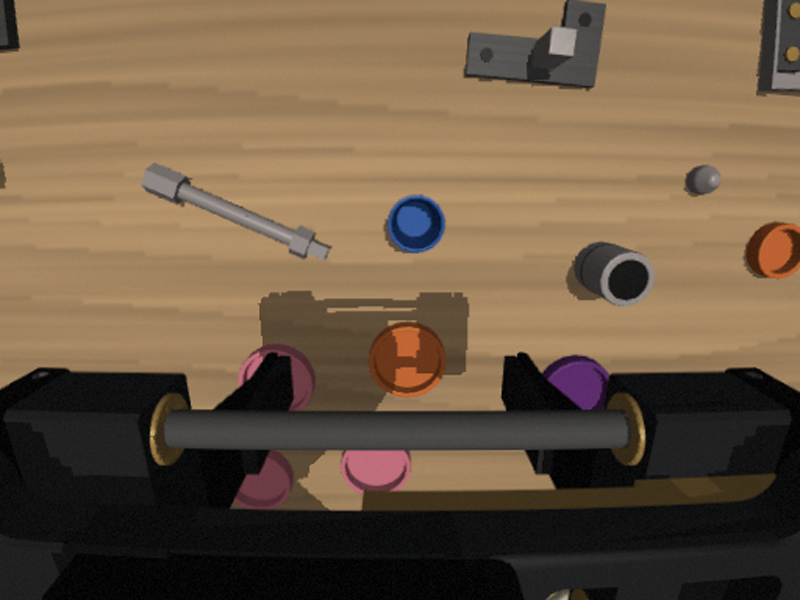

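The wrist views (800-px scale) show:
- **Sockets:** big socket top at w2 (292,277) and w3 (627,276). Small socket top at w1 (446,359) and w2 (683,356).
- **Pockets:** big pocket rim at w3 (407,359). Small pocket rim at w1 (259,247) and w2 (493,247).
- **Bar:** w3, from (145,180) to (325,252).
- **Plate and tray:** the plate is nearly parallel to the tray, with its foot on the robot's right pointing away, just like the bay.

Now I enlarge the cradle, plate, tray and bar.

Run:
```python
from h import *
s=.64
def P(fn,l,z): return px(fn,np.array(l,float)*s,z)[:,:2].round(4).tolist()
print('big',P('w2',[(292,277)],.055),P('w3',[(627,276)],.055))
print('small',P('w1',[(446,359)],.05),P('w2',[(683,356)],.05))
print('bp',P('w3',[(407,359)],.016),P('w2',[(130,350)],.016))
print('sp',P('w2',[(493,247)],.016),P('w1',[(259,247)],.016))
print('cup',P('w3',[(416,224)],.045))
a=cv2.imread
def c(fn,x0,y0,x1,y1,k): return cv2.resize(a(f'pics/{fn}.png')[y0:y1,x0:x1],None,fx=k,fy=k,interpolation=cv2.INTER_CUBIC)
# 4-panel mosaic, each 400x300, x4 : 100x75 px
m=np.vstack([np.hstack([c('w1',350,105,450,180,4),c('w3',295,0,395,75,4)]),np.hstack([c('w1',150,0,250,75,4),c('w3',80,98,220,203,400/140)])])
cv2.imwrite('pics/m.png',m); print(m.shape)
```

```text
big [[0.4661, 0.0782]] [[0.4671, 0.0823]]
small [[0.3963, -0.2402]] [[0.3975, -0.24]]
bp [[0.3817, 0.2499]] [[0.3896, 0.2431]]
sp [[0.4823, -0.0809]] [[0.4825, -0.0854]]
cup [[0.5046, 0.2445]]
(600, 800, 3)
```

View pics/m.png

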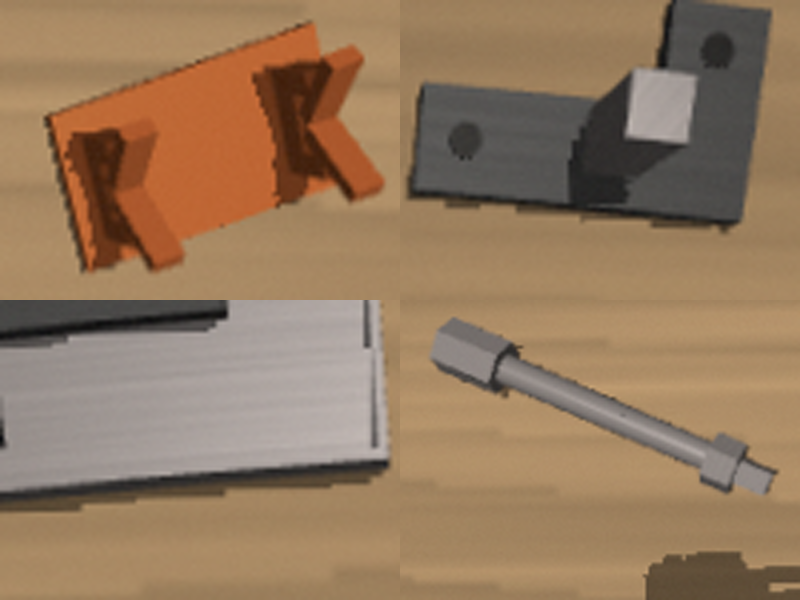

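Run:
```python
from h import *
k=dict(small=(.396,-.24),cr=(.499,-.40),tray=(.65,-.12),sp=(.482,-.083),big=(.466,.08),plate=(.63,.145),bar=(.512,.39),bp=(.383,.247))
a={}
for n,(x,y) in k.items():
    z=.20
    try: arm.movep([x-.08,y,z],[180,0,0])
    except arm.Unreachable: print('unreach',n); continue
    arm.pause(.3); snap('wrist','n_'+n); a[n]=cv2.imread(f'pics/n_{n}.png')
def c(n,w,k):
    h=w*3//4; u,v=proj('n_'+n,[[*globals()['k'][n],.01]])[0]; x0=max(0,int(u-w/2)); y0=max(0,int(v-h/2))
    print(n,x0,y0,w,400/w); return cv2.resize(a[n][y0:y0+h,x0:x0+w],(400,300),interpolation=cv2.INTER_CUBIC)
for i,g in enumerate([('small','sp','big','bp'),('cr','tray','plate','bar')]):
    w=[100,160][i]
    p=[c(n,w,0) for n in g]
    cv2.imwrite(f'pics/m{i+1}.png',np.vstack([np.hstack(p[:2]),np.hstack(p[2:])]))
print(arm.observe()['time'])
```

```text
small 204 74 100 4.0
sp 204 74 100 4.0
big 203 74 100 4.0
bp 204 74 100 4.0
cr 174 51 160 2.5
tray 173 51 160 2.5
plate 174 51 160 2.5
bar 173 52 160 2.5
15.1917
```

View pics/m1.png

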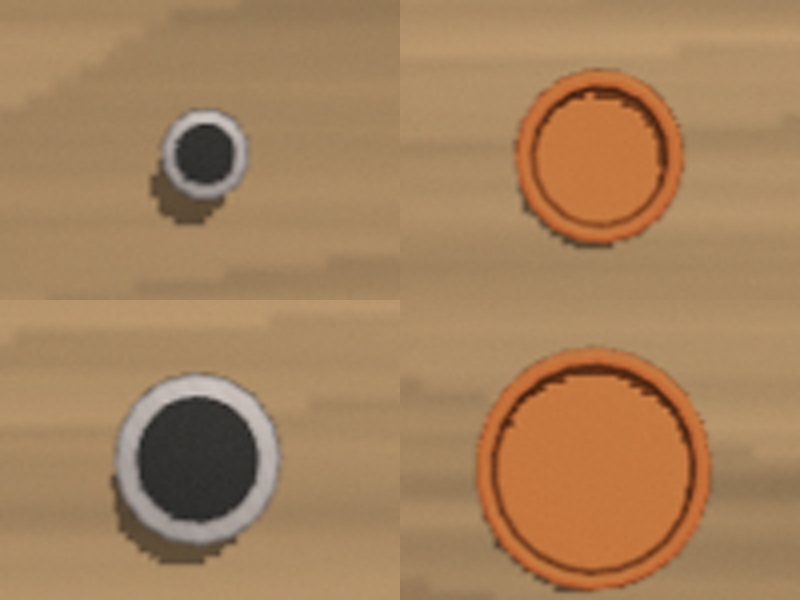

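View pics/m2.png

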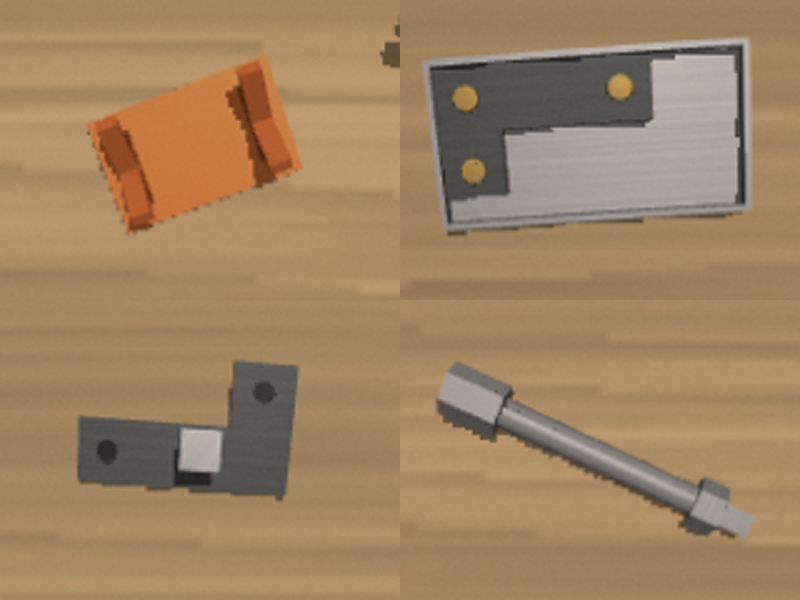

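The nadir mosaics are clear. All four circles, the tray, cradle, plate and bar read cleanly, and the tray's free space matches the plate orientation with about an 8° turn. Next I convert these to poses.

Run:
```python
from h import *
def P(n,l,z,x0,y0,k): return px('n_'+n,(np.array(l,float)+.5)/k-.5+[x0,y0],z)[:,:2]
np.set_printoptions(precision=4,suppress=True)
print('small',P('small',[(205,154)],.05,204,74,4))
print('sp',P('sp',[(200,156)],.016,204,74,4))
print('big',P('big',[(198,159)],.055,203,74,4))
print('bp',P('bp',[(194,169)],.016,204,74,4))
def ang(v): return np.degrees(np.arctan2(-v[0],v[1]))  # yaw of frame whose +y is v
c=P('cr',[(91,124),(266,58),(300,169),(129,232)],.004,174,51,2.5)
print('cradle',c.mean(0),ang(c[0]-c[1]),ang(c[3]-c[2]),np.linalg.norm(c-np.roll(c,1,0),axis=1))
t=P('tray',[(25,62),(347,40),(349,209),(47,232)],.015,173,51,2.5)
yw=(ang(t[0]-t[1])+ang(t[3]-t[2]))/2
print('tray',t.mean(0),ang(t[0]-t[1]),ang(t[3]-t[2]),np.linalg.norm(t-np.roll(t,1,0),axis=1))
r=np.radians(yw);M=np.array([[np.cos(r),-np.sin(r)],[np.sin(r),np.cos(r)]])
print('bay',t.mean(0)-M@[.012,.023],yw)
p=P('plate',[(79,182),(285,195),(298,67),(235,61)],.008,174,51,2.5)
y=ang(p[0]-p[1]);print('plate yaw',y,'foot',np.degrees(np.arctan2(*(p[2]-p[1])[::-1])),np.linalg.norm(np.diff(p,axis=0),axis=1))
l=P('plate',[(200.5,150)],.048,174,51,2.5);print('lug',l)
r=np.radians(y);M=np.array([[np.cos(r),-np.sin(r)],[np.sin(r),np.cos(r)]])
print('origin from corners',p[:3]-(M@np.array([(-.018,.059),(-.018,-.043),(.042,-.043)]).T).T)
b=P('bar',[(107,112),(290,197),(47,82),(342,222)],.011,173,52,2.5)
print('bar',b[:2].mean(0),ang(b[0]-b[1]),ang(b[2]-b[3]),np.linalg.norm(b[0]-b[1]),np.linalg.norm(b[2]-b[3]),b[2:].mean(0))
```

```text
small [[ 0.396  -0.2404]]
sp [[ 0.4817 -0.0825]]
big [[0.4646 0.0812]]
bp [[0.3788 0.2499]]
cradle [ 0.502  -0.3967] 19.7318772473419 20.059169899976975 [0.0546 0.0888 0.0541 0.0899]
tray [ 0.6568 -0.1153] 3.5564650255638597 4.244631135673259 [0.0778 0.1471 0.0761 0.1463]
bay [ 0.6464 -0.139 ] 3.9005480806185595
plate yaw -3.540893572011527 foot -4.165556836746724 [0.1006 0.0591 0.0296]
lug [[0.6307 0.1453]]
origin from corners [[0.6303 0.1444]
 [0.6304 0.1458]
 [0.6295 0.1452]]
bar [0.5106 0.3909] -24.336922285475904 -24.81040331259436 0.0956484544512055 0.1549266385042073 [0.5114 0.3918]
```

```bash
cat >> h.py <<'E'
def pick(x,y,z,yaw,f=30,up=.16):
    arm.movep([x,y,up],[180,0,yaw]); arm.movel([x,y,z+.03],v=.15); arm.movel([x,y,z],v=.06)
    arm.grasp(f); s=arm.observe(); print('grip',s['opening'],s['finger_force'],s['tool_pos'])
    arm.movel([x,y,up],v=.15); s=arm.observe(); print('up',s['opening'],s['finger_force'],s['time'])
def place(x,y,z,yaw,up=.16,N=5,under=.003):
    arm.movep([x,y,up],[180,0,yaw]); arm.movel([x,y,z+.015],v=.15)
    print('contact',arm.movel([x,y,z-under],v=.02,contact_N=N),arm.observe()['tool_pos'])
    arm.release(); arm.movel([x,y,up],v=.15); print('t',arm.observe()['time'])
E
python3 - <<'E'
from h import *
pick(.4646,.0812,.028,0)
place(.3795,.2495,.032,0)
pick(.396,-.2404,.028,0,20)
place(.482,-.0825,.032,0)
arm.movep([.402,-.0825,.2],[180,0,0]);arm.pause(.2);snap('wrist','c_sp')
arm.movep([.3,.25,.2],[180,0,0]);arm.pause(.2);snap('wrist','c_bp')
a=[cv2.resize(cv2.imread(f'pics/{n}.png')[50:200,154:354],(400,300),interpolation=cv2.INTER_CUBIC) for n in('c_sp','c_bp')]
cv2.imwrite('pics/chk1.png',np.hstack(a))
E
```

```text
grip 0.04340520459115454 29.999968302436173 [0.46460561 0.08117176 0.02805997]
up 0.04334594128834379 29.999878965318203 19.4417
contact True [0.37936709 0.24943389 0.03201214]
t 23.825
grip 0.023106444276369178 19.992719739675522 [ 0.39599814 -0.24040326  0.02798168]
up 0.02336844527277389 19.9928826559335 29.175
contact True [ 0.48185472 -0.08256214  0.03189654]
t 33.7917
```

View pics/chk1.png

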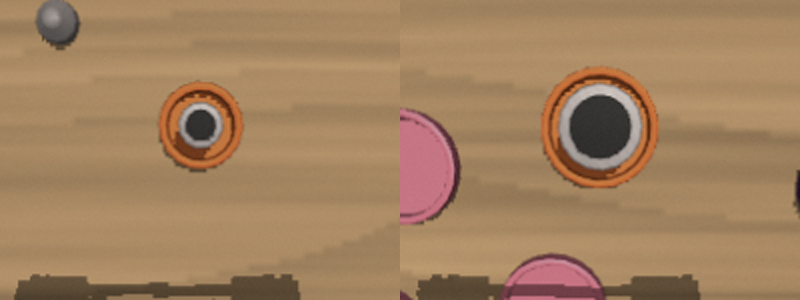

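Both sockets stand centred in their pockets (left small, right big). The bar is next.

Run:
```python
from h import *
best=None
for a in(65.4,-114.6):
    j=arm.solve_ik([.511,.3912,.16],[180,0,a]); q=arm.solve_ik([.502,-.3967,.16],[180,0,a+44.5])
    print(a,j,q)
    if j is not None and q is not None:
        m=np.abs(q[5]-j[5]);
        if best is None or m<best[0]: best=(m,a)
a=best[1];print(a)
pick(.511,.3912,.011,a,40)
place(.502,-.3967,.030,a+44.5,N=5)
arm.movep([.422,-.3967,.2],[180,0,0]);arm.pause(.2);snap('wrist','c_cr')
crop('c_cr','chk2',154,40,354,190,4)
```

```text
65.4 [ 5.18136473e+01  2.68727660e+01 -2.36717890e+00  2.54444375e-14
 -6.07600551e+01  1.03586353e+02] [-2.38540854e+01  2.65321828e+01 -2.94292776e+00 -2.54444375e-14
 -6.05248895e+01 -1.36245915e+02]
-114.6 [ 5.18136473e+01  2.68727660e+01 -2.36717890e+00 -2.54444375e-14
 -6.07600551e+01 -7.64136473e+01] [-2.38540854e+01  2.65321828e+01 -2.94292776e+00  2.54444375e-14
 -6.05248895e+01  4.37540854e+01]
-114.6
grip 0.012846909663871624 39.99833106994629 [0.51088553 0.39125338 0.01101316]
up 0.01274006437461675 39.99317944049835 41.55
contact True [ 0.5025916  -0.39674152  0.02978735]
t 48.3667
```

View pics/chk2.png

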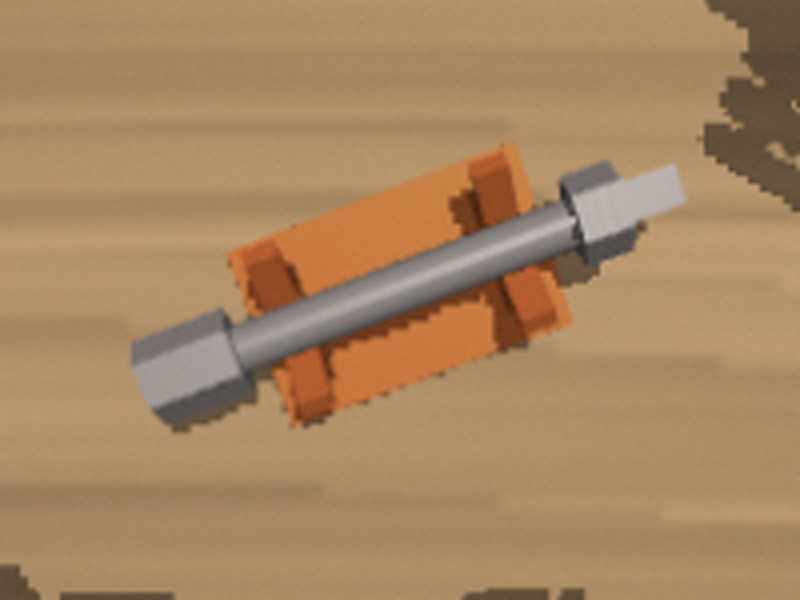

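The bar lies in both notches with about equal gaps (~30 px) at head and collar, so it is centred. Now the plate, with a height check before releasing it.

Run:
```python
from h import *
pick(.6304,.1452,.028,-3.8,45)
x,y,w=.6464,-.139,3.9
arm.movep([x,y,.16],[180,0,w]); arm.movel([x,y,.055],v=.15)
print(arm.movel([x,y,.029],v=.02,contact_N=5)); s=arm.observe(); print(s['tool_pos'],s['force'],s['wrist_torque'])
```

```text
grip 0.017590866977138506 44.99028090387583 [0.63040497 0.14515316 0.02798422]
up 0.017858795655002032 44.990284172818065 55.5083
True
[ 0.64632749 -0.13899709  0.03097109] [-0.66015923  0.10040137  5.00648459] [0.00381839 0.11066968 0.01355692]
```

Contact came at z = 0.031, exactly the expected height for a flat fit on the tray floor. I release and verify.

Run:
```python
from h import *
arm.release(); arm.movel([.6464,-.139,.2],v=.15)
arm.movep([.575,-.12,.2],[180,0,0]);arm.pause(.2);snap('wrist','c_tr')
arm.movep([.4,-.02,.3],[180,0,0]);arm.pause(.3);snap('scene','s_end')
a=cv2.resize(cv2.imread('pics/c_tr.png')[50:200,154:354],(800,600),interpolation=cv2.INTER_CUBIC)
b=cv2.imread('pics/s_end.png')
cv2.imwrite('pics/chk3.png',np.vstack([cv2.resize(a,(400,300)),cv2.resize(b,(400,300))]))
print(arm.observe()['time'])
```

```text
63.0667
```

View pics/chk3.png

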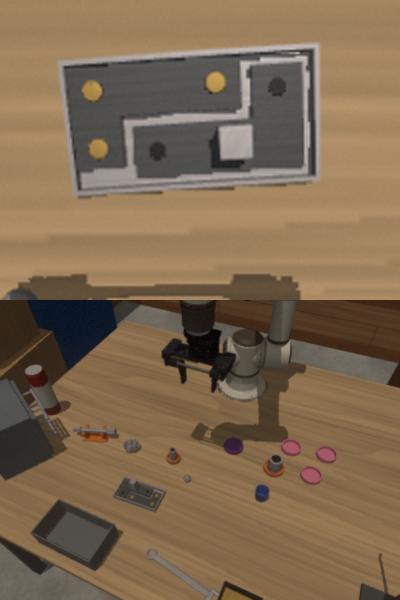

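The plate lies flat in the free half with even gaps all round. The sockets stand, the bar is in its cradle and the cup is untouched.

```bash
python3 -c "
from rig import arm
print(arm.close_job())"
```

```text
the job is handed in; nothing more can be done
None
```

I put all four tools away in the order asked and handed the job in at about 63 s of the 128 s allowed; the blue cup was left where it stood, and the verdict itself was not shown.

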